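# Load the UV curing box and latch its drawer

## Robot

A 6-joint arm with a two-finger parallel gripper is mounted at the origin on the work surface. World frame = base frame: x ahead of the robot, y to its left, z up, the work surface at z = 0. Lengths are in m, angles in rad, forces in N, time in s.
With the tool pointing down it reaches from about 0.325 to 0.9 m from the base axis. Payload 6.1 kg.
Tool frame: the origin (TCP) lies at the very end of the fingers, on their centre line; the grasp point (between the pads) lies 19 mm behind it (r.tcp_to_grasp is the distance from the TCP to the grasp point, in m); z points along the fingers, y is the line along which they close (so a half turn about z gives the same grasp; the last joint's range is limited). The gripper opens to 85 mm and grips with 20 to 120 N. Pads are 22 mm wide; open, the fingers measure 114 mm over their backs; the gripper's body (76 mm by 85 mm) begins 54 mm behind the grasp point. The pads swing forward as they close: fully open they stand 13 mm farther back than shut.
Start: joints at [-1.355, 0.22, 1.526, -0, 1.395, -0.126], TCP at [0.209, -0.589, 0.231] pointing down, gripper open.
Joint ranges: [-2.98, 2.98], [-0.91, 2.08], [0.09, 2.57], [-1.24, 4.39], [0.2, 2.65], [-2.68, 2.68]. Speed limits (rad/s): [2.57, 2.57, 3.01, 3.14, 3.14, 3.14].

## Interface

Orientations are given as a unit quaternion [w, x, y, z].
In Python, from bench import readout, cams, ticket, r gives the robot as it stands.
- The arm moves only by the shell command python3 -m jog 'ROWS' [OPENING]. ROWS is JSON, a list that holds one entry, the list of rows, each a list of 4 numbers: the shift along the tool's x, y, z in mm, then the turn about the tool's z in rad. In form: [[[dx, dy, dz, roll], ...]]. A call has 1 to 12 rows; each row shifts and turns the commanded pose from where the row before left it, along the tool's axes as they then stand; what a row does not reach is not made up. A row lasts 1/8 s, in which the tool goes at most 62.5 mm and 10.7 degrees, less where a joint would pass 70% of its speed; a pose out of reach is approached as far as the arm can. A call with a gripper value outside its range is refused whole. OPENING is the closure in counts, from 0 (fully open) to 255 (shut), set as the call begins (- or left out, the last holds). The fingers move at their own pace and stop on an object; the grip force is fixed at half the most. Time passes only in rows, so rows that do not move let the fingers close. It gives the time, the measured TCP pose, the force, the opening and the grip force at its end, in the units of the state.
- readout.get_obs(): the state, without advancing time (a new reading comes with each control period).
- cams.capture(name): name is "scene" or "side" or "wrist"; returns the picture (400x640x3 uint8, red, green, blue); there is no depth.
- cams.calibration(name): a dict with "vfov" (degrees; the focal length in pixels is half the picture's height over the tangent of half this angle, whatever the lens; pixels are square), "cx", "cy" (the principal point, pixels), "rvec" (rotation vector, rad) and "tvec" (3), from world to camera coordinates, as OpenCV has them; the wrist camera has in their place "T_tool_cam" (4x4, takes a point from camera to tool coordinates, whose origin is the TCP and whose axes are the flange's). Camera axes: x right, y down, z forward; pixel columns grow to the right and rows downward; lengths in m; the calibration is good to about 2 mm. A picture is of the moment at which its call begins: read the wrist's pose just before it. calibration takes no time and is no camera call.
- ticket.job_done(): hands the job in; it is judged then, once.
The state is a dict: "time": time; "qpos": joint angles; "qvel": joint speeds; "effort": joint torques, N m; "tool_pos": TCP position; "eef_rot": TCP orientation; "contact_force": force on the tool from outside, world axes, zero at the start; "torque": the same for the moment, N m; "finger_gap": finger opening in m; "grip_force": force on a finger pad.
Only numpy, scipy, OpenCV 4.12 (cv2) and the standard library are available. Lean on these libraries where they do the work, as an engineer would, in place of code of your own. Each camera call takes 0.05 s, during which the arm holds its last target. There are 200 camera calls.

## Task

The smaller of the two phones on the bench mat has a freshly glued screen and has to go into the UV curing box. Draw the box's drawer out to its stop and lay that phone in it, screen up, flat between the four corner posts (either end forwards), setting it down rather than dropping it. Then push the drawer in without slamming it until its push-push latch catches, let go and make sure it stays shut on its own, leaving everything else on the bench as it is.

Things in the scene. Friction and masses are not known exactly. Their poses are not given: they have to be found in the camera images.
- uvbox: UV curing box: white metal box, 240 mm deep (x), 180 wide (y), 92 high, fixed; a grey drawer front at the bottom of the face towards the robot. Origin: centre of its underside, on the table. x points from front to back, away from the robot; z up. Front face: plane x = -120 mm. Its solid lamp head (z 60 to 92 mm) carries two small knobs standing out 8 mm; the drawer runs below it.
- drawer (a joint): how far the drawer is out, in m, along the box's -x: 0 = latched shut, 0.172 = drawn out to its stop, -0.006 = pressed in against the inner stop. Starts ajar, 0.06 to 0.105. Runs on light rails (about 1 N plus 14 N per m/s) and stays where left, except in the last 30 mm, where a spring pushes it out with 2.5 N rising to 5 N.
- push (a point): middle of the drawer front's outer face, 36 mm above the table; axes as the box. Push-push latch: pressed in beyond -0.004 (to the stop at -0.006 is safe; about 6 N, more at the stop) and let go, the drawer comes back to 0 and is held. Pressed less far, it is pushed out to about 0.03 when let go. Pressed to the stop again once latched, it unlatches and is also pushed out to about 0.03.
- front (a point): middle of the top outer edge of the drawer front, 58 mm above the table, box x = -137 mm minus the joint's value; axes as the box. The front is a plain upright plate with no handle: 10 mm thick (x), 156 wide (y), from 14 to 58 mm above the table. It can be pinched across its thickness from above, the tray behind it being open. Latched, its back stands 7 mm clear of the box's front face.
- recess (a point): middle of the phone's place in the drawer, on top of two black cross strips, 27 mm above the table; box x = -37 mm minus the joint's value, 100 mm behind front; axes as the box. Four white L-shaped corner posts, 7 mm higher than the strips, leave 140 mm along x and 72 mm along y between them; on each long side the middle 100 mm is free for fingers.
- tray (a point): middle of the tray's floor below the recess, 22 mm above the table, axes as the box. Inside, the tray is 122 mm wide (y), its side walls 13 mm higher than the strips. Behind the front plate 20 mm are free before the posts, and 44 mm before the first strip in the tray's middle (44 mm wide). The whole phone place is clear of the box's front face when the drawer is out by 0.165 or more.
- phone: the smaller phone: black screen on top, metal rim, 132 mm (x) x 64 mm (y) x 8 mm, about 0.14 kg, lying screen up on the mat. Origin: centre of its underside; z points out of the screen.
- mat: blue bench mat, 300 mm (x) x 440 mm (y) x 3 mm thick, fixed. Origin: centre of its underside, on the table.
- big_phone: the larger phone, also screen up on the mat, 162 x 77 x 8.5 mm; not to be moved. Origin: centre of its underside, x along its length.
- screwdriver: precision screwdriver, 160 mm long, 14 mm thick, on the mat's far part; not to be moved. Origin: near its middle, x towards its tip.
- tweezers: steel tweezers, 130 mm long, on the mat's near part; not to be moved. Origin: near their middle, x towards the tips.
- opening_bar: black plastic opening bar, 140 x 12 x 6 mm, on the table to the left of the drawer's path; not to be moved. Origin: centre of its underside, x along it.
- dispenser: alcohol dispenser, diameter 68 mm, 103 mm high, left of the curing box; not to be moved. Origin: centre of its underside.
- tape_roll: roll of tape lying flat, diameter 90 mm, 19 mm high, right of the curing box; not to be moved. Origin: centre of its underside.
- suction_cup: black suction cup with a bar grip, diameter 60 mm, 40 mm high, beyond the mat; not to be moved. Origin: centre of its underside.
- screw_dish: steel screw dish, 90 x 70 x 20 mm, beyond the mat; not to be moved. Origin: centre of its underside.
Not all that is in view belongs to the job. Leave any blue or green look-alike of the phone alone.

How it is judged:
On the way, in this order (a step that is already met when the one before it is completed fails the run):
1. the drawer is drawn out, at least to 0.155 (value of joint drawer above 0.155 m), for 0.2 s.
2. the phone lies flat in its place between the four posts, let go, with the drawer still out (value of joint drawer above 0.1 m and horizontal distance between phone and recess below 0.009 m and z of phone in the frame of recess between -0.003 and 0.003 m and angle between the x axis of phone and the x axis of recess, either way round below 0.15 rad and angle between phone's own z axis and vertical below 0.05 rad and contact force between the fingers and phone below 0.05 N), for 0.2 s.
At the end, for the whole second after the job is handed in: Drawer held by its latch (joint -2.5 to 3 mm, at rest); the phone lies still, screen up, flat (tilt under 0.05 rad) on the strips between the posts: centre within 9 mm of the recess middle, underside within 3 mm of the strips, its length along the drawer within 0.15 rad, either end forwards (value of joint drawer between -0.0025 and 0.003 m and velocity of joint drawer between -0.01 and 0.01 m/s and horizontal distance between phone and recess below 0.009 m and z of phone in the frame of recess between -0.003 and 0.003 m and angle between the x axis of phone and the x axis of recess, either way round below 0.15 rad and angle between phone's own z axis and vertical below 0.05 rad and linear speed of phone below 0.01 m/s); the robot touches nothing.
It fails at once if the phone dropped or the drawer slammed with it: the phone moves faster than 0.5 m/s while the fingers do not hold it (linear speed of phone above 0.5 m/s and contact force between the fingers and phone below 0.05 N).
It fails at once if another thing on the bench is shifted by more than 20 mm (distance of any of big_phone, screwdriver, tweezers, opening_bar, dispenser, tape_roll, suction_cup, screw_dish from where it was at the start of the episode above 0.02 m).
It also fails if it takes over 72 s, if anything falls off the work surface, if the arm or the gripper's body presses on something with over 40 N, if the wrist force passes 120 N, or if a joint passes its speed limit or range.

## Working session

There is one attempt and no reset: what is moved stays moved. The work goes in short steps, Python scripts to look and compute and a shell command to move; the robot and the scene stay as the last step left them, time stands still between calls to the robot, and variables do not carry over. Pictures are saved under pics/ and viewed, at most 10 in all, crops included, and the job is handed in when it is done.

```bash
mkdir -p pics; ls
python3 - <<'E'
from bench import readout,cams,r
import cv2
o=readout.get_obs();print(o)
for n in("scene","side","wrist"):
    print(n,cams.calibration(n)); cv2.imwrite(f"pics/{n}0.png",cams.capture(n)[:,:,::-1])
E
```

```text
pics
{'time': 0.0, 'qpos': array([-1.35509281e+00,  2.21222332e-01,  1.52760419e+00,  4.91960780e-06,
        1.39468979e+00, -1.26088152e-01]), 'qvel': array([-0.00100992, -0.00160562,  0.00024087,  0.00203253,  0.00198338,
       -0.00027865]), 'effort': array([-4.10354296e-04, -4.96893561e+01, -3.89394808e+01, -3.31798510e-04,
        1.11847260e-02,  9.92831929e-06]), 'tool_pos': array([ 0.20936082, -0.58825739,  0.23020525]), 'eef_rot': array([-9.60974998e-04,  9.85432430e-01,  1.70064696e-01, -4.06641270e-05]), 'contact_force': array([ 0.39260945, -0.10436108,  0.92015533]), 'torque': array([-0.00168871,  0.04674832, -0.00108084]), 'grip_force': 0.0, 'finger_gap': 0.08529712151485028}
scene {'vfov': 49.98224800305832, 'cx': 316.40687828645156, 'cy': 197.08110197076337, 'rvec': array([ 2.25536759,  1.13051496, -0.36448701]), 'tvec': array([-0.24621494, -0.32838465,  1.60261391])}
side {'vfov': 42.65660031959942, 'cx': 322.10302826463794, 'cy': 202.9285666891211, 'rvec': array([ 0.73421309, -2.62515298,  1.11665479]), 'tvec': array([0.38067116, 0.28548017, 1.38010377])}
wrist {'vfov': 65.44324990698735, 'cx': 317.95745814065776, 'cy': 195.20260224298593, 'T_tool_cam': array([[ 2.58071039e-04, -9.53686855e-01, -3.00801124e-01,
         7.75580475e-02],
       [ 9.99999738e-01,  4.25138569e-05,  7.23155758e-04,
         2.64348288e-05],
       [-6.76875925e-04, -3.00801232e-01,  9.53686616e-01,
        -1.42490953e-01],
       [ 0.00000000e+00,  0.00000000e+00,  0.00000000e+00,
         1.00000000e+00]])}
```

View pics/scene0.png

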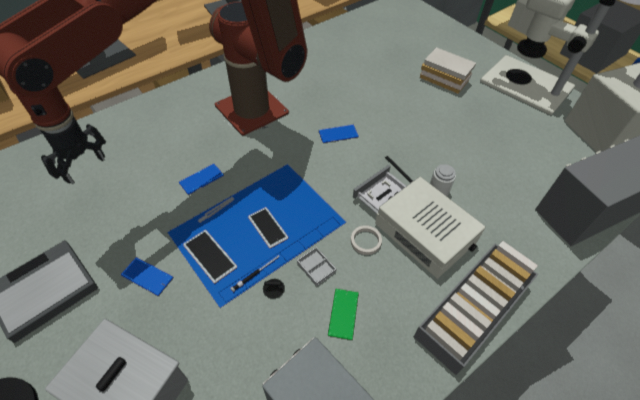

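View pics/side0.png

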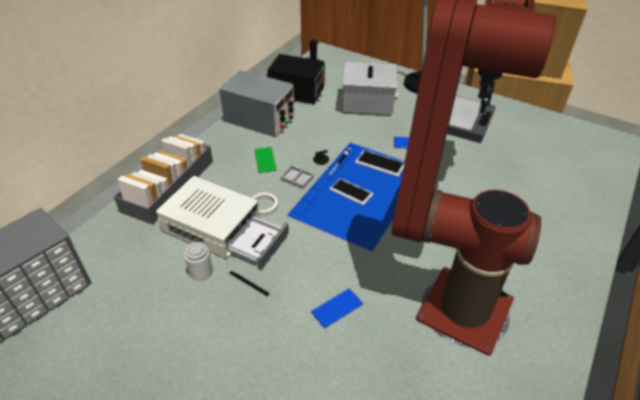

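Candidates: the smaller phone with black screen and metal rim at scene (268,228), the big phone at (210,256), blue look-alikes at (200,179), (339,133) and (147,276), and a green one at (343,314). I choose (268,228). The drawer front runs from about (355,193) to (385,212), with the box behind it.

```bash
cat > h.py <<'E'
import numpy as np,cv2
from bench import readout,cams,r
from scipy.spatial.transform import Rotation as R
def cam(name,obs=None):
    c=cams.calibration(name); f=200/np.tan(np.radians(c["vfov"]/2))
    K=np.array([[f,0,c["cx"]],[0,f,c["cy"]],[0,0,1]])
    if name=="wrist":
        o=obs or readout.get_obs(); T=np.eye(4); T[:3,:3]=R.from_quat(o["eef_rot"],scalar_first=True).as_matrix(); T[:3,3]=o["tool_pos"]
        T=T@c["T_tool_cam"]; Rw=T[:3,:3].T; t=-Rw@T[:3,3]
    else: Rw=R.from_rotvec(c["rvec"]).as_matrix(); t=np.array(c["tvec"])
    return K,Rw,t
def world(C,px,z):
    K,Rw,t=C; px=np.atleast_2d(px).astype(float)
    d=(Rw.T@np.linalg.inv(K)@np.c_[px,np.ones(len(px))].T).T; o=-Rw.T@t
    return o+d*((z-o[2])/d[:,2])[:,None]
def proj(C,P):
    K,Rw,t=C; p=(K@(Rw@np.atleast_2d(P).T+t[:,None])).T; return p[:,:2]/p[:,2:]
E
python3 - <<'E'
from h import *
np.set_printoptions(precision=4,suppress=True)
C=cam("scene")
print("phone",world(C,[[268,228]],.011)); print("big",world(C,[[210,256]],.011))
print("phone corners",world(C,[[249,213],[267,208],[287,240],[269,247]],.011))
print("matcorners",world(C,[[290,166],[345,221],[221,305],[170,234]],.003))
print("boxtop",world(C,[[380,215],[420,180],[483,229],[442,274]],.092))
print("front top",world(C,[[355,192],[386,212]],.058))
im=cv2.imread("pics/scene0.png")
cv2.imwrite("pics/crop1.png",np.hstack([cv2.resize(im[190:290,160:300],None,fx=2.85,fy=4*.7125),cv2.resize(im[140:280,340:490],None,fx=2.66,fy=2.035)]))
E
```

```text
phone [[ 0.4906 -0.2415  0.011 ]]
big [[ 0.4728 -0.424   0.011 ]]
phone corners [[ 0.4109 -0.2579  0.011 ]
 [ 0.4274 -0.2039  0.011 ]
 [ 0.5581 -0.2201  0.011 ]
 [ 0.5468 -0.2748  0.011 ]]
matcorners [[ 0.3222 -0.0451  0.003 ]
 [ 0.6026 -0.0384  0.003 ]
 [ 0.6155 -0.4707  0.003 ]
 [ 0.333  -0.4813  0.003 ]]
boxtop [[0.6887 0.01   0.092 ]
 [0.6647 0.1932 0.092 ]
 [0.8925 0.2069 0.092 ]
 [0.9198 0.0133 0.092 ]]
front top [[0.5654 0.0263 0.058 ]
 [0.6761 0.0512 0.058 ]]
```

View pics/crop1.png

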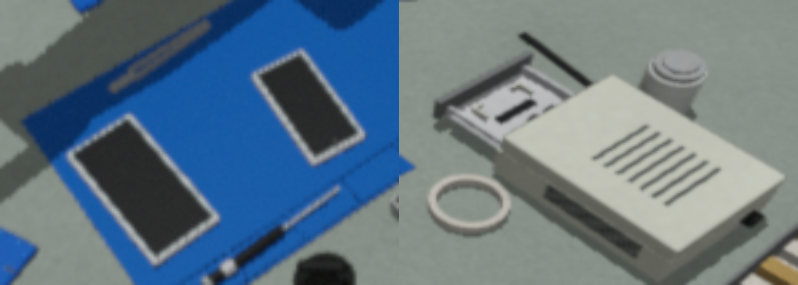

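The crop confirms the choice: the smaller phone (right) has a black screen and light rim, and the big phone is on the left. The drawer is ajar, with posts and strips visible and the bar beyond it. Next I refine with the wrist camera, stopping on the way above the phone.

```bash
python3 -m jog '[[[42,-37,0,0],[42,-37,0,0],[42,-37,0,0],[42,-37,0,0],[42,-37,0,0],[42,-37,0,0],[42,-37,0,0],[0,0,0,0],[0,0,0,0]]]' 0
python3 - <<'E'
from h import *
o=readout.get_obs(); cv2.imwrite("pics/w1.png",cams.capture("wrist")[:,:,::-1]); np.save("w1.npy",o,allow_pickle=True)
E
python3 -m jog '[[[42,-37,0,0],[42,-37,0,0],[42,-37,0,0],[42,-37,0,0],[42,-37,0,0],[42,-37,0,0],[42,-37,0,0],[0,0,0,-0.17],[0,0,0,-0.17],[0,0,0,-0.17],[0,0,0,-0.17],[0,0,0,-0.17]]]'
python3 -m jog '[[[0,0,0,-0.17],[0,0,0,-0.17],[0,0,0,-0.17],[0,0,0,0],[0,0,0,0]]]'
python3 - <<'E'
from h import *
o=readout.get_obs(); cv2.imwrite("pics/w2.png",cams.capture("wrist")[:,:,::-1]); np.save("w2.npy",o,allow_pickle=True)
E
```

```text
time: 1.27
tool_pos: [0.3996, -0.2464, 0.2312]
eef_rot: [0.0, 0.985, 0.171, -0.0]
contact_force: [-0.2, -0.6, 0.5]
finger_gap: 0.0856
grip_force: 0.0
time: 2.82
tool_pos: [0.5903, 0.0941, 0.2308]
eef_rot: [-0.0, 0.827, 0.562, -0.0]
contact_force: [-0.1, -0.4, -0.4]
finger_gap: 0.0852
grip_force: 0.0
time: 3.45
tool_pos: [0.59, 0.0952, 0.2311]
eef_rot: [-0.0, 0.661, 0.75, -0.0]
contact_force: [0.3, -0.0, -1.0]
finger_gap: 0.0857
grip_force: 0.0
```

View pics/w1.png

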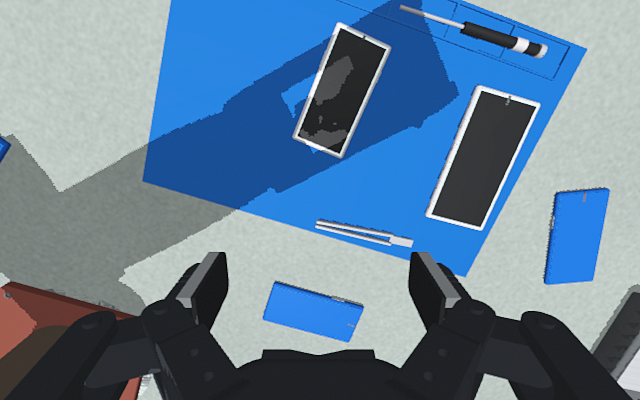

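View pics/w2.png

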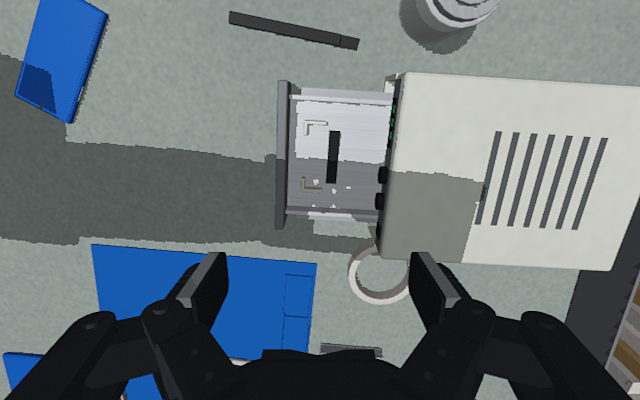

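w1: small phone corners at (342,23), (390,45), (341,157), (292,137). w2: drawer front top outer edge from (279,81) to (277,228), box top front edge from (403,73) to (380,257), strip at about (333,157).

Run:
```python
from h import *
np.set_printoptions(precision=4,suppress=True)
o=np.load("w1.npy",allow_pickle=True).item(); C=cam("wrist",o)
P=world(C,[[342,23],[390,45],[341,157],[292,137]],.0105)
print("phone",P.mean(0),np.linalg.norm(P[0]-P[1]),np.linalg.norm(P[1]-P[2]),[np.degrees(np.arctan2(*(a-b)[1::-1])) for a,b in((P[0],P[3]),(P[1],P[2]),(P[0],P[1]))])
o=np.load("w2.npy",allow_pickle=True).item(); C=cam("wrist",o); print(o["tool_pos"],R.from_quat(o["eef_rot"],scalar_first=True).as_matrix())
print("plate",world(C,[[279,81],[277,228],[288,81],[286,228]],.058))
print("box",world(C,[[403,73],[380,257]],.092))
im=cv2.imread("pics/w2.png")[60:280,260:440]
cv2.imwrite("pics/w2c.png",cv2.resize(im,None,fx=2.7,fy=2.7,interpolation=cv2.INTER_NEAREST))
```

```text
phone [ 0.4838 -0.2433  0.0105] 0.055516772391558444 0.12982198443260834 [np.float64(-5.424565066288319), np.float64(-2.6815121810505502), np.float64(87.61244874405804)]
[0.59   0.0952 0.2311] [[-0.1258  0.992  -0.0004]
 [ 0.992   0.1258 -0.0001]
 [-0.     -0.0004 -1.    ]]
plate [[0.5424 0.1812 0.058 ]
 [0.5536 0.0295 0.058 ]
 [0.5509 0.1823 0.058 ]
 [0.5635 0.0307 0.058 ]]
box [[0.6497 0.1997 0.092 ]
 [0.6628 0.0262 0.092 ]]
```

View pics/w2c.png

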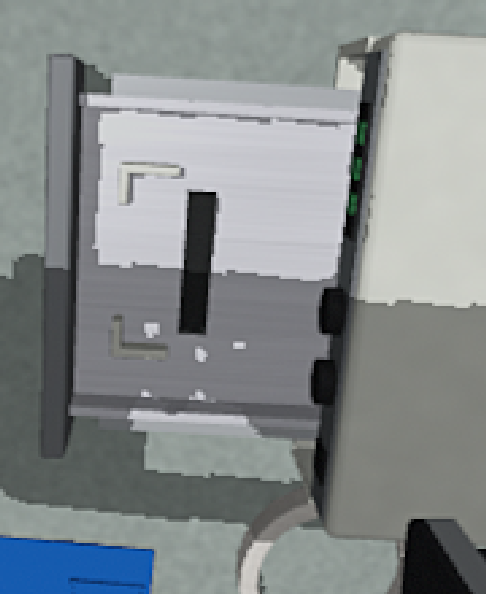

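Drawer is about 0.092 out, box yaw about 4.25°, plate centre (0.552, 0.106), width 0.153 against 0.156 given. Straddle and pinch.

```bash
python3 -m jog '[[[0,0,0,0.052],[14,-37,0,0],[0,0,40,0],[0,0,40,0],[0,0,40,0],[0,0,10,0],[0,0,0,0],[0,0,0,0]]]' 135
python3 - <<'E'
from h import *
np.set_printoptions(precision=4,suppress=True)
o=readout.get_obs(); print(o["tool_pos"],R.from_quat(o["eef_rot"],scalar_first=True).as_matrix()[:,0])
im=cams.capture("wrist")[:,:,::-1]; cv2.imwrite("pics/w3.png",im)
E
```

```text
time: 4.5
tool_pos: [0.5534, 0.1073, 0.1034]
eef_rot: [0.001, 0.679, 0.734, 0.001]
contact_force: [-0.4, 0.1, -0.2]
finger_gap: 0.0401
grip_force: 0.0
[0.5534 0.1073 0.1034] [-0.0784  0.9969 -0.0001]
```

View pics/w3.png

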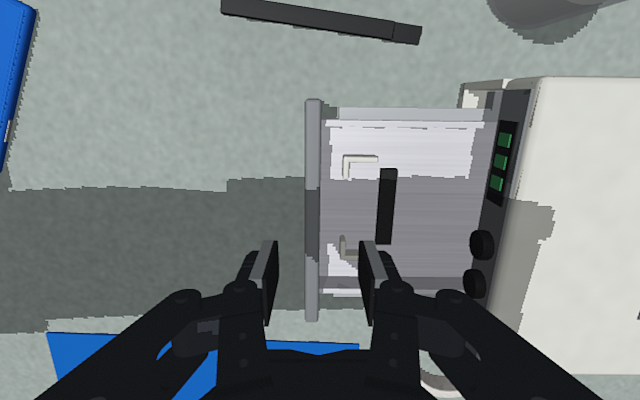

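w3: the plate spans columns 305–320 and rows 100–320, upright in the picture and between the fingers (277 and 360). Aligned; descend and pinch.

```bash
python3 - <<'E'
from h import *
C=cam("wrist");print(world(C,[[305,100],[305,320],[320,100],[319,320]],.058))
E
python3 -m jog '[[[0,0,30,0],[0,0,30,0],[0,0,13,0],[0,0,0,0]]]'; python3 -m jog '[[[0,0,0,0],[0,0,0,0],[0,0,0,0],[0,0,0,0],[0,0,0,0]]]' 255
```

```text
[[0.54082693 0.18195679 0.058     ]
 [0.55094799 0.02969516 0.058     ]
 [0.54945931 0.18263928 0.058     ]
 [0.56107298 0.03046004 0.058     ]]
time: 5.05
tool_pos: [0.5518, 0.1073, 0.0283]
eef_rot: [-0.0, 0.679, 0.734, -0.0]
contact_force: [-0.4, 0.2, -0.3]
finger_gap: 0.0402
grip_force: 0.0
time: 5.68
tool_pos: [0.5531, 0.1074, 0.0299]
eef_rot: [0.001, 0.679, 0.734, 0.001]
contact_force: [-1.0, -0.4, 6.7]
finger_gap: 0.0093
grip_force: 59.5
```

```bash
python3 -m jog '[[[0,-10,0,0],[0,-15,0,0],[0,-15,0,0],[0,-15,0,0],[0,-12,0,0],[0,-6,0,0],[0,-3,0,0],[0,0,0,0]]]'; python3 -m jog '[[[0,-2,0,0],[0,-2,0,0],[0,0,0,0]]]'
```

```text
time: 6.68
tool_pos: [0.4768, 0.1022, 0.0298]
eef_rot: [0.0, 0.679, 0.734, 0.001]
contact_force: [-1.3, 4.4, 9.1]
finger_gap: 0.0091
grip_force: 61.4
time: 7.05
tool_pos: [0.4731, 0.102, 0.0299]
eef_rot: [0.0, 0.679, 0.734, 0.002]
contact_force: [-1.3, 4.1, 9.6]
finger_gap: 0.009
grip_force: 61.3
```

```bash
python3 -m jog '[[[0,-2,0,0],[0,-2,0,0],[0,0,0,0]]]';python3 -m jog '[[[0,-2,0,0],[0,-2,0,0],[0,0,0,0]]]'
```

```text
time: 7.42
tool_pos: [0.4729, 0.102, 0.03]
eef_rot: [0.003, 0.679, 0.734, 0.005]
contact_force: [16.4, 6.8, -9.3]
finger_gap: 0.0091
grip_force: 59.3
time: 7.8
tool_pos: [0.4729, 0.102, 0.0302]
eef_rot: [0.006, 0.679, 0.734, 0.008]
contact_force: [35.3, 10.3, -28.3]
finger_gap: 0.0088
grip_force: 59.5
```

```bash
python3 -m jog '[[[0,3,0,0],[0,3,0,0],[0,0,0,0],[0,0,0,0]]]'; python3 -m jog '[[[0,0,0,0],[0,0,0,0],[0,0,0,0],[0,0,-40,0],[0,0,-50,0],[0,0,-50,0],[0,60,-50,0],[0,0,0,0],[0,0,0,0]]]' 120
python3 - <<'E'
from h import *
o=readout.get_obs(); cv2.imwrite("pics/w4.png",cams.capture("wrist")[:,:,::-1]); np.save("w4.npy",o,allow_pickle=True)
E
```

```text
time: 8.3
tool_pos: [0.4729, 0.102, 0.0299]
eef_rot: [0.002, 0.679, 0.734, 0.003]
contact_force: [7.3, 5.6, 1.6]
finger_gap: 0.0089
grip_force: 61.0
time: 9.43
tool_pos: [0.5169, 0.1045, 0.2071]
eef_rot: [-0.001, 0.679, 0.734, -0.001]
contact_force: [0.1, 0.3, -1.0]
finger_gap: 0.0454
grip_force: 0.0
```

View pics/w4.png

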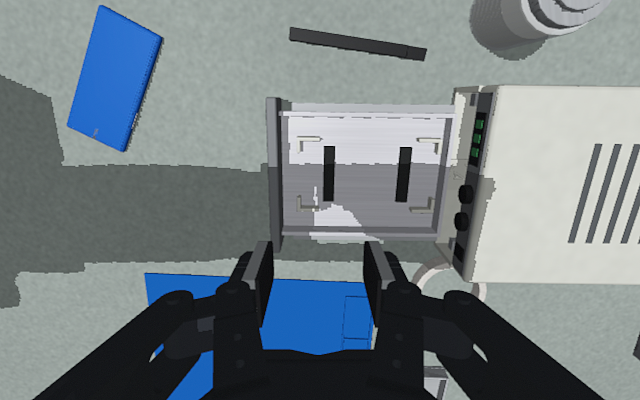

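w4: the drawer is fully out. Strips are centred at about (329,174) and (404,174), post corners at (300,138), (438,138), (299,212), (433,212).

Run:
```python
from h import *
np.set_printoptions(precision=4,suppress=True)
o=np.load("w4.npy",allow_pickle=True).item(); C=cam("wrist",o)
print(world(C,[[329,174],[404,174]],.027).mean(0)); P=world(C,[[300,138],[438,138],[299,212],[433,212]],.034);print(P,P.mean(0))
print("plate",world(C,[[266,98],[268,250],[281,98],[281,250]],.058))
a=.0716;print("from plate",np.array([.4729,.102])+.095*np.array([np.cos(a),np.sin(a)]))
# refine phone in w1: segment rim by subpixel rectangle fit
im=cv2.imread("pics/w1.png"); hsv=cv2.cvtColor(im,cv2.COLOR_BGR2HSV)
m=((hsv[...,1]<90)|(hsv[...,2]<70)).astype(np.uint8)
n,l=cv2.connectedComponents(m); k=l[95,345] ; 
lab=[l[y,x] for y,x in((85,310),(40,352),(60,384))];print(lab,[int((l==q).sum()) for q in lab])
mm=np.isin(l,[q for q in lab if q and (l==q).sum()<20000]).astype(np.uint8)
c=max(cv2.findContours(mm,0,2)[0],key=cv2.contourArea)
o=np.load("w1.npy",allow_pickle=True).item(); C=cam("wrist",o)
W=world(C,c[:,0],.011)[:,:2].astype(np.float32); print("phone",cv2.minAreaRect(W*1000))
```

```text
[0.5687 0.1074 0.027 ]
[[0.4962 0.1405 0.034 ]
 [0.6344 0.1515 0.034 ]
 [0.5    0.0612 0.034 ]
 [0.6445 0.0728 0.034 ]] [0.5688 0.1065 0.034 ]
plate [[0.4649 0.1766 0.058 ]
 [0.4713 0.0257 0.058 ]
 [0.4783 0.1777 0.058 ]
 [0.4848 0.0268 0.058 ]]
from plate [0.5677 0.1088]
[np.int32(0), np.int32(3), np.int32(3)] [82220, 7235, 7235]
phone ((482.930419921875, -242.64892578125), (65.0828857421875, 131.14801025390625), 86.85240936279297)
```

Phone: centre (0.483, −0.2426), yaw −3.15°, measured 65×131 mm, matching 64×132. Recess: about (0.568, 0.1075), yaw about 4.1°. Now turn and go over the phone.

```bash
python3 -m jog '[[[0,0,0,0.17],[0,0,0,0.17],[0,0,0,0.17],[0,0,0,0.17],[0,0,0,0.17],[0,0,0,0.17],[0,0,0,0.17],[0,0,0,0.17],[0,0,0,0.17],[0,0,0,0.17]]]' 0; python3 -m jog '[[[-2,50,0,0],[-2,50,0,0],[-2,50,0,0],[-2,50,0,0],[-2,50,0,0],[-2,50,0,0],[-3,48,0,0],[0,0,0,0],[0,0,0,0]]]';cat > rel.py <<'E'
import sys
from h import *
np.set_printoptions(precision=4,suppress=True)
x,y,z,a=map(float,sys.argv[1:]); o=readout.get_obs(); M=R.from_quat(o["eef_rot"],scalar_first=True).as_matrix()
yaw=np.degrees(np.arctan2(M[1,0],M[0,0])); print("pos",o["tool_pos"],"yaw",yaw,"tilt",M[:2,2],"tool shift mm",M.T@(np.array([x,y,z])-o["tool_pos"])*1e3,"roll",np.radians(yaw-a),"q",o["qpos"])
E
python3 rel.py .483 -.2426 .08 -3.15
```

```text
time: 10.72
tool_pos: [0.5159, 0.1045, 0.2061]
eef_rot: [0.0, 1.0, -0.028, -0.002]
contact_force: [-0.2, 0.0, -0.3]
finger_gap: 0.0856
grip_force: 0.0
time: 11.85
tool_pos: [0.4844, -0.241, 0.2067]
eef_rot: [-0.001, 1.0, -0.025, -0.001]
contact_force: [0.3, 0.8, -0.4]
finger_gap: 0.0857
grip_force: 0.0
pos [ 0.4844 -0.241   0.2067] yaw -2.913473840795723 tilt [-0.0024  0.0024] tool shift mm [ -0.9762   1.9192 126.704 ] roll 0.004128160245210923 q [-0.6079  0.0415  1.7706  0.0006  1.3329  1.0136]
```

```bash
python3 -m jog '[[[-1,2,45,0.004],[0,0,45,0],[0,0,0,0],[0,0,0,0]]]'
cat > ph.py <<'E'
from h import *
o=readout.get_obs(); C=cam("wrist",o); im=cams.capture("wrist")[:,:,::-1]; cv2.imwrite("pics/w5.png",im)
hsv=cv2.cvtColor(im,cv2.COLOR_BGR2HSV); m=((hsv[...,1]<90)|(hsv[...,2]<70)).astype(np.uint8)
n,l,s,c=cv2.connectedComponentsWithStats(m)
for i in range(1,n):
    if 3000<s[i,4]<150000:
        k=max(cv2.findContours((l==i).astype(np.uint8),0,2)[0],key=cv2.contourArea)
        print(s[i],cv2.minAreaRect((world(C,k[:,0],.011)[:,:2]*1000).astype(np.float32)))
E
python3 ph.py
```

```text
time: 12.35
tool_pos: [0.4852, -0.2435, 0.1197]
eef_rot: [0.0, 1.0, -0.026, 0.0]
contact_force: [-0.3, 0.2, 0.6]
finger_gap: 0.0852
grip_force: 0.0
[     0      0    640    400 107036] ((442.34136962890625, -243.52133178710938), (680.5096435546875, 372.3753967285156), 86.9293441772461)
[  482    99   109   189 16870] ((467.8215637207031, -424.44903564453125), (161.6484375, 79.19288635253906), 4.577194690704346)
[  277   115    80   149 11248] ((484.4086608886719, -242.16000366210938), (64.70368957519531, 130.3343048095703), 86.96074676513672)
```

View pics/w5.png

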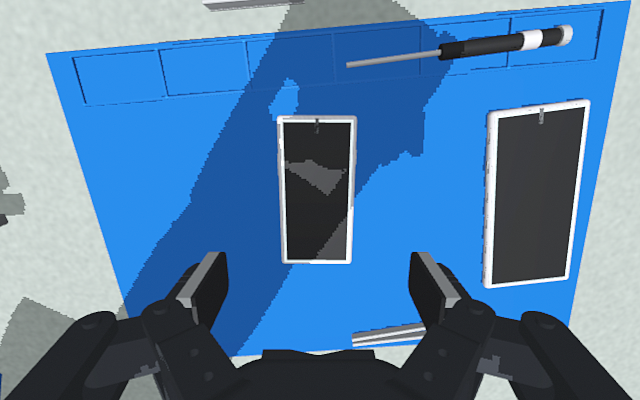

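w5: phone at (317,190) between the finger planes, centred at (0.4843, −0.2423), yaw −3.0°. It agrees with the first measurement. Descend and grip.

```bash
python3 -m jog '[[[-1,-1,40,0],[0,0,40,0],[0,0,25,0],[0,0,10,0],[0,0,5,0],[0,0,0,0],[0,0,0,0]]]'; python3 -m jog '[[[0,0,0,0],[0,0,0,0],[0,0,0,0],[0,0,0,0],[0,0,0,0]]]' 255
```

```text
time: 13.28
tool_pos: [0.4844, -0.2437, -0.0005]
eef_rot: [0.001, 1.0, -0.027, 0.001]
contact_force: [1.0, 0.3, -0.2]
finger_gap: 0.0852
grip_force: 0.0
time: 13.9
tool_pos: [0.4841, -0.2434, -0.0004]
eef_rot: [0.0, 1.0, -0.027, 0.0]
contact_force: [-2.2, 0.8, 6.4]
finger_gap: 0.0619
grip_force: 65.0
```

```bash
python3 -m jog '[[[0,0,-10,0],[0,0,-20,0],[0,0,-40,0],[0,0,-50,0],[0,0,0,0],[0,0,0,0]]]'
python3 - <<'E'
from h import *
cv2.imwrite("pics/w6.png",cams.capture("wrist")[:,:,::-1])
E
python3 rel.py .568 .1075 .12 4.1
```

```text
time: 14.65
tool_pos: [0.4831, -0.2428, 0.1181]
eef_rot: [-0.0, 1.0, -0.027, -0.0]
contact_force: [-0.8, -0.4, -1.7]
finger_gap: 0.0616
grip_force: 66.1
pos [ 0.4825 -0.2424  0.1171] yaw -3.1014848261138956 tilt [-0.0019  0.0014] tool shift mm [  66.4164 -353.9858   -2.6342] roll -0.1256896212480988 q [-0.6116  0.1329  1.8515  0.      1.1596  1.0134]
```

View pics/w6.png

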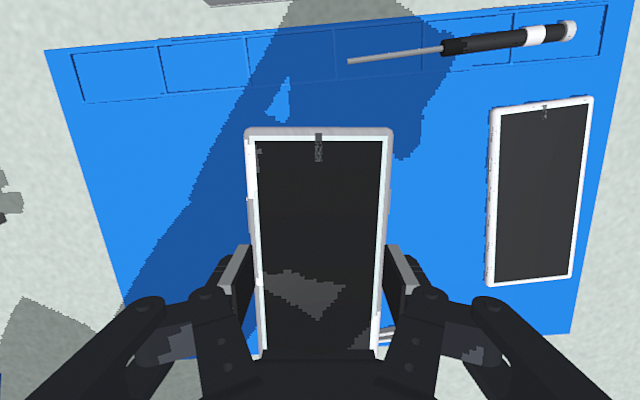

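w6: the phone is gripped level, with its far rim at row 128–138, columns 247–392.

```bash
python3 - <<'E'
from h import *
o=readout.get_obs(); C=cam("wrist",o); M=R.from_quat(o["eef_rot"],scalar_first=True).as_matrix()
for px in ([256,139],[383,139]): print(M.T@(world(C,[px],o["tool_pos"][2]+.0115)[0]-o["tool_pos"]))
E
python3 -m jog '[[[4,-20,0,0],[7,-40,0,0],[7,-40,0,0],[7,-40,0,0],[7,-40,0,0],[7,-40,0,0],[7,-40,0,0],[7,-40,0,0],[7,-34,0,0],[4,-20,0,0],[2,0,0,-0.063],[0,0,0,-0.063]]]'
python3 -m jog '[[[0,0,0,0],[0,0,0,0]]]'; python3 rel.py .568 .1075 .0245 4.1
```

```text
[ 0.06085432 -0.02594548 -0.01158981]
[ 0.06087383  0.0270238  -0.01165638]
time: 16.2
tool_pos: [0.5678, 0.1074, 0.1172]
eef_rot: [0.0, 0.999, 0.037, -0.001]
contact_force: [-0.0, -0.2, -2.0]
finger_gap: 0.0615
grip_force: 66.1
time: 16.45
tool_pos: [0.5681, 0.1068, 0.1178]
eef_rot: [0.0, 0.999, 0.035, -0.001]
contact_force: [0.2, 0.3, -1.3]
finger_gap: 0.0613
grip_force: 66.1
pos [0.5681 0.1068 0.1178] yaw 4.029147613191541 tilt [-0.001 -0.   ] tool shift mm [ 0.0005 -0.7393 93.2973] roll -0.001236607432704198 q [0.0494 0.2176 1.7527 0.     1.1723 1.5498]
```

Run:
```python
from h import *
im=cv2.imread("pics/w4.png"); g=im.max(2); m=(g<60).astype(np.uint8); n,l,s,c=cv2.connectedComponentsWithStats(m)
o=np.load("w4.npy",allow_pickle=True).item(); C=cam("wrist",o); S=[]
for i in range(1,n):
    if 280<c[i][0]<440 and 140<c[i][1]<210 and s[i,4]>100:
        k=max(cv2.findContours((l==i).astype(np.uint8),0,2)[0],key=cv2.contourArea); q=cv2.minAreaRect((world(C,k[:,0],.027)[:,:2]*1000).astype(np.float32)); print(s[i],q); S.append(q[0])
print(np.mean(S,0))
```

```text
[323 146  12  55 565] ((527.6094360351562, 105.17328643798828), (10.958003997802734, 59.02260208129883), 3.8044209480285645)
[395 147  17  55 629] ((606.8563232421875, 110.4017562866211), (12.224248886108398, 59.09819030761719), 3.7928519248962402)
[567.23287964 107.78752136]
```

```bash
python3 -m jog '[[[0,-1,25,0],[0,0,30,0],[0,0,20,0],[0,0,10,0],[0,0,4,0],[0,0,0,0],[0,0,0,0]]]'; python3 -m jog '[[[0,0,2,0],[0,0,2,0],[0,0,0,0],[0,0,0,0]]]'; python3 rel.py .5677 .1078 .0236 3.85
```

```text
time: 17.32
tool_pos: [0.5693, 0.1079, 0.0303]
eef_rot: [-0.0, 0.999, 0.036, 0.001]
contact_force: [-0.9, 0.1, -1.9]
finger_gap: 0.0617
grip_force: 66.0
time: 17.82
tool_pos: [0.5685, 0.1078, 0.0253]
eef_rot: [0.0, 0.999, 0.036, -0.0]
contact_force: [-0.0, 0.6, -1.8]
finger_gap: 0.0618
grip_force: 66.0
pos [0.5685 0.1078 0.0253] yaw 4.111845417445299 tilt [-0.0001 -0.    ] tool shift mm [-0.7654 -0.0322  1.6753] roll 0.004570064665679472 q [ 0.0512  0.3469  1.7924 -0.      1.0024  1.5502]
```

Not on the posts (no contact force, at z below the post-top level); lower the last bit.

```bash
python3 -m jog '[[[0,0,1,0],[0,0,0,0],[0,0,0,0]]]'; python3 -m jog '[[[0,0,1,0],[0,0,0,0],[0,0,0,0]]]'
```

```text
time: 18.2
tool_pos: [0.5685, 0.1079, 0.0243]
eef_rot: [0.0, 0.999, 0.036, -0.0]
contact_force: [0.7, -0.7, -1.6]
finger_gap: 0.0619
grip_force: 66.0
time: 18.58
tool_pos: [0.5688, 0.1078, 0.0236]
eef_rot: [-0.0, 0.999, 0.036, 0.0]
contact_force: [0.2, 0.4, 1.1]
finger_gap: 0.0614
grip_force: 66.3
```

```bash
python3 -m jog '[[[0,0,0.5,0],[0,0,0,0]]]'; python3 -m jog '[[[0,0,0,0],[0,0,0,0],[0,0,0,0],[0,0,0,0]]]' 20;  python3 -m jog '[[[0,0,-10,0],[0,0,-20,0],[0,0,-40,0],[0,0,-50,0],[-50,0,-30,0],[-50,0,0,0],[-50,0,0,0],[0,0,0,0],[0,0,0,0]]]'
python3 - <<'E'
from h import *
o=readout.get_obs(); C=cam("wrist",o); im=cams.capture("wrist")[:,:,::-1].copy(); cv2.imwrite("pics/w7.png",im); np.save("w7.npy",o,allow_pickle=True)
g=im.max(2)
for t in(50,60,75):
  m=(g<t).astype(np.uint8);n,l,s,c=cv2.connectedComponentsWithStats(m)
  for i in range(1,n):
    if 1500<s[i,4]<60000:
        k=max(cv2.findContours((l==i).astype(np.uint8),0,2)[0],key=cv2.contourArea)
        print(t,s[i],cv2.minAreaRect((world(C,k[:,0],.035)[:,:2]*1000).astype(np.float32)))
print(o["tool_pos"])
E
```

```text
time: 18.82
tool_pos: [0.5692, 0.1079, 0.0236]
eef_rot: [-0.0, 0.999, 0.036, 0.001]
contact_force: [-0.4, -0.3, 5.9]
finger_gap: 0.0616
grip_force: 66.8
time: 19.32
tool_pos: [0.5683, 0.1078, 0.0226]
eef_rot: [-0.0, 0.999, 0.036, -0.0]
contact_force: [0.1, -0.5, -0.1]
finger_gap: 0.0788
grip_force: 0.0
time: 20.45
tool_pos: [0.4202, 0.0971, 0.1747]
eef_rot: [-0.0, 0.999, 0.036, 0.002]
contact_force: [-0.1, 0.3, -0.6]
finger_gap: 0.0785
grip_force: 0.0
50 [ 298    0   54   85 4204] ((540.5054321289062, 100.94136810302734), (63.32775115966797, 43.12405776977539), 3.6218504905700684)
50 [   12   249   613   151 40181] ((254.25564575195312, 84.65548706054688), (198.09898376464844, 730.2067260742188), 4.084969997406006)
60 [ 169    0   15  110 1529] ((521.9628295898438, 223.04568481445312), (11.389358520507812, 84.4745864868164), 86.79621887207031)
60 [ 285    0   67   85 4678] ((540.1641845703125, 105.6358871459961), (63.0016975402832, 52.64537048339844), 4.092758655548096)
60 [   12   249   613   151 40516] ((254.25564575195312, 84.65548706054688), (198.09898376464844, 730.2067260742188), 4.084969997406006)
75 [ 169    0   15  110 1552] ((521.9417114257812, 223.046875), (11.38935375213623, 84.51661682128906), 86.7962417602539)
75 [ 285    0   67   85 5439] ((540.1618041992188, 105.67046356201172), (63.007041931152344, 52.75447082519531), 4.086854934692383)
75 [   12   249   613   151 41653] ((254.255859375, 84.65548706054688), (198.0994415283203, 730.2067260742188), 4.084969997406006)
[0.4202059  0.09712896 0.17467774]
```

Phone verified numerically: its near part is at lateral 0.1057 with yaw 4.1° and near screen edge x≈0.509, giving a centre near (0.569, 0.1077), within about 1 mm of the recess. Now close the fingers, go down in front of the drawer and approach.

```bash
python3 -m jog '[[[-10,0,0,0],[0,0,40,0],[0,0,40,0],[0,0,40,0],[0,0,25,0],[0,0,0,0],[0,0,0,0]]]' 255; python3 -m jog '[[[15,0,0,0],[12,0,0,0],[8,0,0,0],[5,0,0,0],[5,0,0,0],[5,0,0,0],[5,0,0,0],[0,0,0,0]]]'; python3 rel.py .648 .1135 .03 4.1
```

```text
time: 21.38
tool_pos: [0.4097, 0.0964, 0.0287]
eef_rot: [-0.0, 0.999, 0.036, 0.0]
contact_force: [0.6, -0.3, 0.5]
finger_gap: -0.0001
grip_force: 0.0
time: 22.38
tool_pos: [0.4642, 0.1003, 0.0279]
eef_rot: [-0.0, 0.999, 0.036, 0.0]
contact_force: [0.5, -0.5, -0.0]
finger_gap: -0.0004
grip_force: 0.0
pos [0.4642 0.1003 0.0279] yaw 4.113606468663308 tilt [0.0004 0.    ] tool shift mm [184.2891   0.0598  -2.0658] roll 0.0002374776777441632 q [0.0466 0.1225 2.0611 0.     0.9576 1.5456]
```

```bash
python3 -m jog '[[[5,0,-1,0],[10,0,-1,0],[12,0,0,0],[12,0,0,0],[12,0,0,0],[12,0,0,0],[12,0,0,0],[12,0,0,0],[12,0,0,0],[10,0,0,0],[6,0,0,0],[0,0,0,0]]]'; python3 -m jog '[[[4,0,0,0],[6,0,0,0],[6,0,0,0],[4,0,0,0],[0,0,0,0]]]'
python3 - <<'E'
from h import *
# drawer check: where is the plate's outer top edge now? project box-frame points into 'side' for brightness only
o=readout.get_obs(); print(o["tool_pos"],o["contact_force"])
E
```

```text
time: 23.88
tool_pos: [0.5796, 0.1087, 0.0303]
eef_rot: [-0.0, 0.999, 0.036, 0.001]
contact_force: [-0.1, -0.1, 0.5]
finger_gap: -0.0002
grip_force: 0.0
time: 24.5
tool_pos: [0.5991, 0.11, 0.0299]
eef_rot: [0.0, 0.999, 0.036, 0.001]
contact_force: [-0.5, -0.2, -0.6]
finger_gap: -0.0
grip_force: 0.0
[0.59912816 0.10997346 0.02994756] [-0.49743482 -0.18866472 -0.62765829]
```

```bash
for i in 1; do python3 -m jog '[[[3,0,0,0],[4,0,0,0],[4,0,0,0],[3,0,0,0],[0,0,0,0],[0,0,0,0]]]'; done; python3 -m jog '[[[3,0,0,0],[3,0,0,0],[3,0,0,0],[0,0,0,0],[0,0,0,0]]]'
```

```text
time: 25.25
tool_pos: [0.6125, 0.1109, 0.0297]
eef_rot: [0.0, 0.999, 0.036, 0.0]
contact_force: [-2.6, -0.6, 1.2]
finger_gap: 0.0001
grip_force: 1.2
time: 25.88
tool_pos: [0.6215, 0.1116, 0.0297]
eef_rot: [0.0, 0.999, 0.036, 0.0]
contact_force: [-3.1, -2.0, 0.2]
finger_gap: 0.0001
grip_force: 1.6
```

Spring force is showing as expected. Go on in small steps.

```bash
python3 -m jog '[[[2,0,0,0],[2,0,0,0],[2,0,0,0],[0,0,0,0],[0,0,0,0]]]'; python3 -m jog '[[[1,0,0,0],[1,0,0,0],[1,0,0,0],[0,0,0,0],[0,0,0,0]]]'
```

```text
time: 26.5
tool_pos: [0.6271, 0.1119, 0.0297]
eef_rot: [0.0, 0.999, 0.036, -0.0]
contact_force: [-4.3, -2.0, 0.3]
finger_gap: 0.0004
grip_force: 2.3
time: 27.12
tool_pos: [0.63, 0.1121, 0.0296]
eef_rot: [0.0, 0.999, 0.036, -0.0]
contact_force: [-5.4, -2.2, 1.0]
finger_gap: 0.0001
grip_force: 2.4
```

```bash
python3 -m jog '[[[1,0,0,0],[1,0,0,0],[0,0,0,0],[0,0,0,0]]]'
```

```text
time: 27.62
tool_pos: [0.632, 0.1123, 0.0297]
eef_rot: [0.0, 0.999, 0.036, -0.0]
contact_force: [-4.3, -2.2, 0.7]
finger_gap: -0.0002
grip_force: 2.6
```

```bash
python3 -m jog '[[[1,0,0,0],[1,0,0,0],[0,0,0,0],[0,0,0,0]]]'; python3 -m jog '[[[1,0,0,0],[1,0,0,0],[0,0,0,0],[0,0,0,0]]]'
```

```text
time: 28.12
tool_pos: [0.6339, 0.1124, 0.0297]
eef_rot: [0.0, 0.999, 0.036, -0.0]
contact_force: [-4.7, -2.1, 0.9]
finger_gap: 0.0003
grip_force: 2.6
time: 28.62
tool_pos: [0.6345, 0.1124, 0.0297]
eef_rot: [0.0, 0.999, 0.036, -0.002]
contact_force: [-11.4, -2.9, 6.2]
finger_gap: -0.0003
grip_force: 5.6
```

The stop has been reached (force jumped, motion halted). Let it back gently.

```bash
python3 -m jog '[[[-2,0,0,0],[-2,0,0,0],[-2,0,0,0],[-2,0,0,0],[-2,0,0,0],[0,0,0,0],[0,0,0,0]]]'; python3 -m jog '[[[-10,0,0,0],[-30,0,0,0],[-50,0,0,0],[-40,0,-30,0],[0,0,-50,0],[0,0,-50,0],[0,0,-40,0],[0,0,0,0],[0,0,0,0]]]'
python3 - <<'E'
from h import *
o=readout.get_obs(); C=cam("wrist",o); im=cams.capture("wrist")[:,:,::-1].copy(); cv2.imwrite("pics/w8.png",im)
# intensity profile along box axis at plate-top height, right and left of centre
u=np.array([np.cos(.0716),np.sin(.0716),0]); v=np.array([-u[1],u[0],0]); O=np.array([.5677,.1078,.058])+.209*u
for lat in(-.05,.05):
    s=np.arange(-.18,-.10,.003); P=O+s[:,None]*u+lat*v; p=proj(C,P).round().astype(int)
    print(lat,[(round(float(a)*1e3),int(im[q[1],q[0]].mean()) if 0<=q[0]<640 and 0<=q[1]<400 else None) for a,q in zip(s,p)])
E
```

```text
time: 29.5
tool_pos: [0.6271, 0.1123, 0.0304]
eef_rot: [-0.0, 0.999, 0.036, 0.001]
contact_force: [-0.6, -1.0, 0.8]
finger_gap: 0.0003
grip_force: 0.0
time: 30.62
tool_pos: [0.496, 0.1027, 0.1992]
eef_rot: [-0.0, 0.999, 0.036, -0.0]
contact_force: [0.2, -0.6, -0.7]
finger_gap: 0.0001
grip_force: 0.0
-0.05 [(-180, 102), (-177, 102), (-174, 101), (-171, 101), (-168, 109), (-165, 102), (-162, 104), (-159, 102), (-156, 102), (-153, 101), (-150, 103), (-147, 103), (-144, 48), (-141, 47), (-138, 47), (-135, 83), (-132, 85), (-129, None), (-126, None), (-123, None), (-120, None), (-117, None), (-114, None), (-111, None), (-108, None), (-105, None), (-102, None)]
0.05 [(-180, 163), (-177, 168), (-174, 164), (-171, 160), (-168, 162), (-165, 165), (-162, 162), (-159, 166), (-156, 164), (-153, 166), (-150, 165), (-147, 160), (-144, 59), (-141, 63), (-138, 61), (-135, 138), (-132, 144), (-129, None), (-126, None), (-123, None), (-120, None), (-117, None), (-114, None), (-111, None), (-108, None), (-105, None), (-102, None)]
```

The plate's top outer edge shows at box x ≈ −136.5 mm (expected −137 when latched; popped out would be −167) more than a second after letting go. The drawer is held by its latch.

```bash
python3 -c "
from bench import ticket; print(ticket.job_done())"
```

```text
the job is handed in; nothing more can be done
None
```

The smaller phone was set down screen up between the posts, about 1 mm from the middle of its place, and the drawer was pressed in gently and stayed shut on its latch about a second after I let go; the job is handed in at about 31 s, with no verdict returned, and neither the phone (after closing) nor the other things on the bench were looked at again.

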